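Lap the jig's foot in one pass and hold it up level

ROBOT

A 6-joint arm with a two-finger parallel gripper is mounted at the origin on a cart in front of the work surface, level with it; the furniture and walls round the work are solid. World frame = base frame: x ahead of the robot, y to its left, z up, the work surface at z = 0. Lengths are in m, angles in rad, forces in N, time in s.
With the tool pointing down it reaches from about 0.35 to 0.975 m from the base axis. Payload 4.9 kg.
Tool frame: the origin (TCP) lies at the very end of the fingers, on their centre line; the grasp point (between the pads) lies ctrl.grip_point_offset behind it (ctrl.grip_point_offset is the distance from the TCP to the grasp point, in m); z points along the fingers, y is the line along which they close (so a half turn about z gives the same grasp; the last joint's range is limited). The gripper opens to 85 mm and grips with 20 to 120 N. Pads are 22 mm wide; open, the fingers measure 114 mm over their backs; the gripper's body (76 mm by 85 mm) begins 54 mm behind the grasp point. The pads swing forward as they close: fully open they stand 13 mm farther back than shut.
Start: joints at [-1.318, 0.053, 1.613, -0, 1.476, -0.119], TCP at [0.227, -0.582, 0.231] pointing down, gripper open.
Joint ranges: [-3.01, 3.01], [-1.01, 2.22], [0.06, 2.58], [-1.02, 4.17], [0.09, 2.62], [-3.14, 3.14]. Speed limits (rad/s): [2.57, 2.57, 3.14, 3.14, 3.14, 3.14].

INTERFACE

Orientations are given as a rotation vector (axis times angle).
In Python, from station import ctrl gives the robot as it stands. The module is installed in compiled form; this text tells all that it offers.
- The arm moves only by the tool drive_tool, never from a script. Its argument "steps" is a list of rows, each an object with "translation": the shift along the tool's x, y, z normalised to -1 to 1, where 1 is 4 cm, a list of three; "angular": the turn, a rotation vector about the tool's x, y, z normalised to -1 to 1, where 1 is 8 degrees, a list of three; "gripper": the opening, from 0 (shut) to 1 (fully open). In form: [{"translation": [dx, dy, dz], "angular": [wx, wy, wz], "gripper": gripper}, ...]. A call has 1 to 8 rows; each row shifts and turns the commanded pose from where the row before left it, along the tool's axes as they then stand; what a row does not reach is not made up. A row lasts 1/8 s, in which the tool goes at most 62.5 mm and 10.7 degrees, less where a joint would pass 70% of its speed; a pose out of reach is approached as far as the arm can. A call with a number of a shift or a turn outside -1 to 1 is refused whole. A call with a gripper value outside its range is refused whole. The fingers move at their own pace and stop on an object; "force" is the grip in N (left out, the last holds). Time passes only in rows, so rows that do not move let the fingers close. It gives the time, the measured TCP pose, the force, the opening and the grip force at its end, in the units of the state.
- ctrl.get_obs(): the state, without advancing time (a new reading comes with each control period).
- ctrl.get_image(name): name is "scene" or "side" or "wrist"; returns a dict with "color" (420x560x3 uint8, red, green, blue), "depth" (420x560 float32, m along the optical axis (not along the pixel's ray), 0 where there is no reading), "fx", "fy", "cx", "cy" (pixels), "R" (3x3) and "t" (3): a world point X has camera coordinates R X + t. Camera axes: x right, y down, z forward; pixel columns grow to the right and rows downward; lengths in m; the calibration is good to about 2 mm. A picture is of the moment at which its call begins.
- ctrl.finish_job(): hands the job in; it is judged then, once.
The state is a dict: "t": time; "q": joint angles; "dq": joint speeds; "effort": joint torques, N m; "tool_pos": TCP position; "tool_rot": TCP orientation; "contact_force": force on the tool from outside, world axes, zero at the start; "wrist_torque": the same for the moment, N m; "opening": finger opening in m; "grip_force": force on a finger pad.
Only numpy, scipy, OpenCV 4.12 (cv2) and the standard library are available. Lean on these libraries where they do the work, as an engineer would, in place of code of your own. Each camera call takes 0.05 s, during which the arm holds its last target. There are 200 camera calls.

TASK

Take the sprung lapping jig out of its stand by its handle and set its foot flat right at the plain end of the dark lapping plate, whole on it, press the handle down about half its spring travel, and slide the jig slowly along the middle of the plate up to the stop bar in one pass, keeping the handle pressed all the way but never hard down on its stop. Then lift the jig straight up, about 10 cm clear of the plate, and finish while holding it there in the gripper, still and level, so that its underside can be looked at. Leave everything else on the worktop alone.

Things in the scene. Friction and masses are not known exactly. Their poses are not given: they have to be found in the camera images.
- jig: Hand lapping jig, loose, 0.28 kg: square steel foot 64x64 mm, 12 mm thick, on it a round aluminium barrel 50 mm wide up to 38 mm above the underside, and a sprung black handle on top (96 mm overall). Origin: centre of the foot's flat underside; z up, x and y along the foot's sides. It starts standing in the stand's pocket.
- jig_handle (a joint): How far the jig's handle is pushed down into the barrel, in m: 0 = out (free or lifted by the handle), 0.011 = hard down on its stop. Spring: 2.1 N to start it, 0.7 N more per mm. A dark ring round the handle's shaft marks half travel: it sinks into the barrel at about 0.006.
- jig_grip (a point): Point inside the handle at which to grip it, 75 mm above the jig's underside when the handle is out; it moves down with the handle. The handle is a block 36 mm along the jig's x, 26 mm along its y, 46 mm tall, from 25 mm below this point to 21 mm above it. When out there are 12 mm between the handle's lower end and the barrel. Axes as the jig's.
- lap_plate: Dark cast-iron lapping plate, fixed: 250 mm along its x, 100 mm along its y, flat level working face 25 mm above its origin, which is the centre of its underside, on the worktop. An aluminium stop bar 12 mm wide, 90 mm long and 10 mm tall lies across the face near the +x end; its inner side is at x = +105 mm. The other end (x = -125 mm) is plain. Thin cross lines on the face are flush.
- plate_top (a point): Centre of the lapping plate's working face; axes as the plate's (x toward the stop bar, z up).
- stand: Grey plastic stand, fixed, 92x92 mm; pocket 68x68 mm with floor 10 mm and rim 17 mm above its origin (centre of the underside); the jig starts in the pocket, aligned with it.
- vial: Bystander, loose, to be left alone: small amber screw-top vial, 15 mm wide, 44 mm tall; origin at the centre of its underside.
- tape_roll: Bystander, loose, to be left alone: roll of labelling tape lying flat, 60 mm wide, 19 mm tall; origin at the centre of its underside.
- timer: Bystander, loose, to be left alone: white lab timer lying flat, 52x66x20 mm; origin at the centre of its underside.
- bottle: Bystander, loose, to be left alone: dark reagent bottle with screw cap, 43 mm wide, 92 mm tall; origin at the centre of its underside.
- dish: Bystander, loose, to be left alone: lidded petri dish, 64 mm wide, 13 mm tall; origin at the centre of its underside.
- marker: Bystander, loose, to be left alone: marker pen lying down, 121 mm long, 13 mm thick; origin at the centre of its underside.

How it is judged:
By the outcome, as a careful person would: the job done as asked, in the order asked, and still so for the second after the job is handed in, while the arm keeps its last pose, push and grip.
It also fails if it takes over 58 s, if anything falls off the work surface, if the arm or the gripper's body presses on something with over 40 N, if the wrist force passes 120 N, or if a joint passes its speed limit or range.

## Working session

There is one attempt and no reset: what is moved stays moved. The work goes in short steps, Python scripts to look and compute and a tool call to move; the robot and the scene stay as the last step left them, time stands still between calls to the robot, and variables do not carry over. Pictures are saved under pics/ and viewed, at most 10 in all, crops included, and the job is handed in when it is done.

Besides the shell and the picture viewer there is one more tool, called as a command line: name --argument value ..., lists and objects as JSON in quotes. drive_tool: Moves the arm, as the interface text tells. Its arguments: {"type":"object","properties":{"steps":{"type":"array"},"force":{"type":"number"}},"required":["steps"]}

```bash
mkdir -p pics
python3 - <<'E'
from station import ctrl
import cv2,numpy as np
o=ctrl.get_obs();print({k:np.round(v,4) for k,v in o.items()},ctrl.grip_point_offset)
for n in("scene","side"):
    i=ctrl.get_image(n);cv2.imwrite(f"pics/{n}0.png",i["color"][:,:,::-1]);np.savez(f"{n}0.npz",**i);print(n,i["R"].T@-i["t"])
E
```

```text
{'t': np.float64(0.0), 'q': array([-1.318 ,  0.0534,  1.6143, -0.    ,  1.476 , -0.119 ]), 'dq': array([ 0.0003,  0.002 ,  0.0009,  0.0006, -0.    , -0.0006]), 'effort': array([ 2.00000e-04, -3.93686e+01, -3.70176e+01, -1.00000e-04,
        7.20000e-03,  0.00000e+00]), 'tool_pos': array([ 0.2269, -0.5817,  0.23  ]), 'tool_rot': array([-3.0854e+00, -5.8030e-01,  3.0000e-04]), 'contact_force': array([-0.2971,  0.3038,  0.284 ]), 'wrist_torque': array([-0.0291, -0.0262,  0.0378]), 'grip_force': np.float64(0.0), 'opening': np.float64(0.0855)} 0.0187
scene [0.19439574 0.81811686 0.65593965]
side [ 0.44982559 -0.78619272  0.7666232 ]
```

View pics/scene0.png

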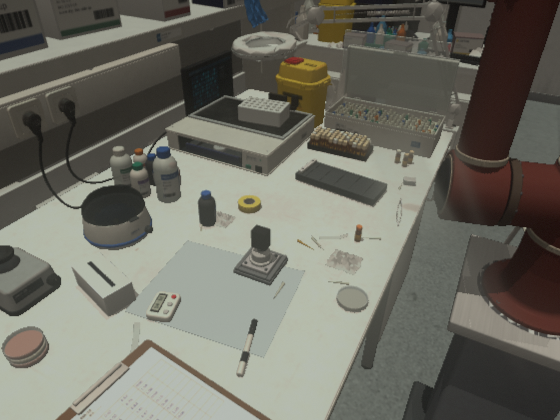

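View pics/side0.png

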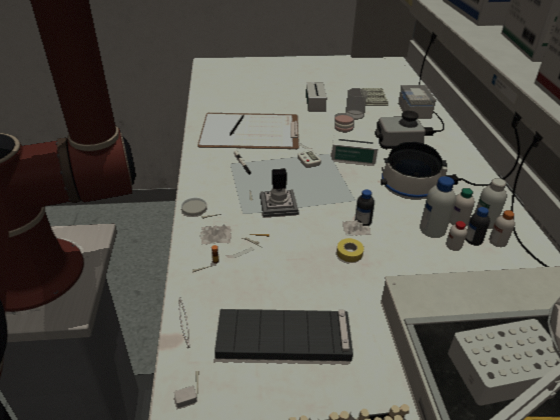

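The scene view shows the jig at about (262,255) and the plate at (340,182). In the side view the jig is at (278,195) and the plate at (284,335), with its stop bar at the right end, about (340,330).

```bash
cat > h.py <<'E'
import numpy as np,cv2
def cloud(i):
    v,u=np.mgrid[0:420,0:560];d=i["depth"]
    P=np.stack([(u-i["cx"])/i["fx"]*d,(v-i["cy"])/i["fy"]*d,d],-1)
    W=(P-i["t"])@i["R"]; W[d==0]=np.nan
    return W
def rect(p):
    (c,s,a)=cv2.minAreaRect((p[:,:2]*1000).astype(np.float32)); return np.round(c,1),np.round(s,1),round(a,2),len(p)
E
python3 - <<'E'
from h import *
for n,bp,bj in(("side",(200,295,375,370),(250,160,310,225)),("scene",(285,150,395,205),(228,218,295,285))):
    i=np.load(n+"0.npz");W=cloud(i);c=i["color"].astype(int).sum(-1)
    def g(b): s=np.s_[b[1]:b[3],b[0]:b[2]];return W[s].reshape(-1,3),c[s].ravel()
    p,k=g(bp);m=(p[:,2]>.02)&(p[:,2]<.031);print(n,"plate",rect(p[m]),np.median(p[m,2]))
    print("  dark",rect(p[m&(k<200)]))
    m=(p[:,2]>.0325)&(p[:,2]<.045);print("  bar",rect(p[m]),np.median(p[m,2]) if m.any() else 0)
    p,k=g(bj)
    for lo,hi in((.06,.12),(.099,.115),(.04,.052),(.014,.026),(.013,.019)):
        m=(p[:,2]>lo)&(p[:,2]<hi);print("  jig",lo,hi,rect(p[m]),np.round(np.median(p[m],0),4))
    q=W[~np.isnan(W[...,2])];print('table',np.median(q[(abs(q[:,2])<.01),2]))
E
```

```text
side plate (array([ 523.6, -214.8]), array([103.8, 250.2]), 84.18, 5708) 0.024946331458801305
  dark (array([ 524.2, -215.8]), array([102. , 247.3]), 84.18, 5534)
  bar (array([ 633.6, -226.8]), array([89.7, 12.4]), 84.47, 250) 0.035148163075878654
  jig 0.06 0.12 (array([552.3, 197.7]), array([36.7, 29. ]), 1.39, 309) [0.5517 0.1889 0.0911]
  jig 0.099 0.115 (array([552.1, 197.7]), array([36.2, 29. ]), 1.39, 112) [0.5526 0.1946 0.1048]
  jig 0.04 0.052 (array([551.5, 194.2]), array([35.1, 40.4]), 87.38, 118) [0.551  0.1905 0.047 ]
  jig 0.014 0.026 (array([573. , 269.2]), array([257.1, 106.6]), 74.0, 505) [0.5522 0.1792 0.018 ]
  jig 0.013 0.019 (array([573.7, 271.7]), array([259.4, 106.6]), 74.0, 338) [0.5593 0.1741 0.0162]
table -5.076502857148086e-05
scene plate (array([ 557.4, -239.5]), array([281.4, 303.3]), 29.78, 1684) 0.026834120969968806
  dark (array([ 523.7, -290.6]), array([260.6, 226.7]), 83.5, 228)
  bar (array([ 635.2, -321.9]), array([253.6, 132.6]), 60.66, 96) 0.03653893969824652
  jig 0.06 0.12 (array([556.4, 201.9]), array([37.1, 27.3]), 5.27, 418) [0.5523 0.2114 0.0937]
  jig 0.099 0.115 (array([556.5, 201.7]), array([36.5, 26.8]), 3.21, 172) [0.5545 0.2054 0.1067]
  jig 0.04 0.052 (array([554.9, 205.8]), array([39.5, 34.7]), 29.1, 167) [0.5506 0.2105 0.0486]
  jig 0.014 0.026 (array([556.7, 201.3]), array([88.5, 89.3]), 2.09, 714) [0.54   0.2229 0.019 ]
  jig 0.013 0.019 (array([556.4, 201.9]), array([88.7, 90.2]), 2.92, 379) [0.5351 0.2294 0.0174]
table 0.0017584025010248228
```

drive_tool --steps '[{"translation": [0,0,0],"angular": [0,0,0.8],"gripper": 1},{"translation": [0,0,0],"angular": [0,0,0.8],"gripper": 1},{"translation": [0,0,0],"angular": [0,0,0.75],"gripper": 1},{"translation": [0,0,0],"angular": [0,0,0],"gripper": 1}]' --force 60

```text
t: 0.6
tool_pos: [0.227, -0.582, 0.2306]
tool_rot: [-3.14, -0.071, 0.0]
contact_force: [0.3, 0.1, 0.2]
opening: 0.085
grip_force: 0.0
```

```bash
cat >> h.py <<'E'
from scipy.spatial.transform import Rotation as Ro
def delta(o,xyz,yawdeg):
    R=Ro.from_rotvec(o["tool_rot"]).as_matrix()
    T=Ro.from_euler('z',yawdeg,degrees=True).as_matrix()@np.diag([1,-1,-1.])
    w=Ro.from_matrix(R.T@T).as_rotvec(degrees=True)
    print("t",round(o["t"],2),"pos",np.round(o["tool_pos"],4),"yaw",round(np.degrees(np.arctan2(R[1,0],R[0,0])),2),"tilt",np.round(R[:,2],4),
     "\n shift units",np.round(R.T@(np.array(xyz)-o["tool_pos"])/.04,3),"turn units",np.round(w/8,3),"F",np.round(o["contact_force"],2),"T",np.round(o["wrist_torque"],2),"open",round(o["opening"],4))
E
python3 -c "
from h import *;from station import ctrl
delta(ctrl.get_obs(),[.52,.2,.23],2.5)"
```

```text
t 0.6 pos [ 0.227  -0.582   0.2306] yaw 2.57 tilt [-3.0e-04  1.1e-03 -1.0e+00] 
 shift units [  8.196 -19.201   0.035] turn units [-0.008  0.002  0.009] F [0.35 0.09 0.17] T [-0.03 -0.    0.01] open 0.085
```

drive_tool --steps '[{"translation": [0.7,-0.6,0],"angular": [0,0,0],"gripper": 1},{"translation": [0.7,-0.6,0],"angular": [0,0,0],"gripper": 1},{"translation": [0.7,-0.7,0],"angular": [0,0,0],"gripper": 1},{"translation": [0.7,-0.7,0],"angular": [0,0,0],"gripper": 1},{"translation": [0.7,-0.7,0],"angular": [0,0,0],"gripper": 1},{"translation": [0.7,-0.7,0],"angular": [0,0,0],"gripper": 1},{"translation": [0.7,-0.7,0],"angular": [0,0,0],"gripper": 1},{"translation": [0.7,-0.7,0],"angular": [0,0,0],"gripper": 1}]'

```text
t: 1.6
tool_pos: [0.4421, -0.3555, 0.2311]
tool_rot: [-3.141, -0.072, 0.0]
contact_force: [0.1, -0.5, 0.9]
opening: 0.0855
grip_force: 0.0
```

drive_tool --steps '[{"translation": [0.4,-0.9,0],"angular": [0,0,0],"gripper": 1},{"translation": [0.4,-0.9,0],"angular": [0,0,0],"gripper": 1},{"translation": [0.3,-0.9,0],"angular": [0,0,0],"gripper": 1},{"translation": [0.3,-0.9,0],"angular": [0,0,0],"gripper": 1},{"translation": [0.3,-0.9,0],"angular": [0,0,0],"gripper": 1},{"translation": [0.3,-0.9,0],"angular": [0,0,0],"gripper": 1},{"translation": [0.3,-0.9,0],"angular": [0,0,0],"gripper": 1},{"translation": [0.3,-0.9,0],"angular": [0,0,0],"gripper": 1}]'

```text
t: 2.6
tool_pos: [0.5328, -0.0632, 0.2311]
tool_rot: [-3.141, -0.072, 0.0]
contact_force: [0.0, -0.7, -0.6]
opening: 0.0854
grip_force: 0.0
```

drive_tool --steps '[{"translation": [0,-0.9,0],"angular": [0,0,0],"gripper": 1},{"translation": [0,-0.9,0],"angular": [0,0,0],"gripper": 1},{"translation": [0,-0.9,0],"angular": [0,0,0],"gripper": 1},{"translation": [0,-0.9,0],"angular": [0,0,0],"gripper": 1},{"translation": [0,-0.9,0],"angular": [0,0,0],"gripper": 1},{"translation": [0,-0.8,0],"angular": [0,0,0],"gripper": 1},{"translation": [0,-0.8,0],"angular": [0,0,0],"gripper": 1},{"translation": [0,0,0],"angular": [0,0,0],"gripper": 1}]'

```text
t: 3.6
tool_pos: [0.5216, 0.1808, 0.231]
tool_rot: [-3.141, -0.076, 0.001]
contact_force: [0.1, -0.1, 0.2]
opening: 0.0854
grip_force: 0.0
```

Run:
```python
from h import *;from station import ctrl
delta(ctrl.get_obs(),[.554,.2,.23],2.5)
i=ctrl.get_image("wrist");np.savez("w1.npz",**i);cv2.imwrite("pics/w1.png",i["color"][:,:,::-1])
W=cloud(i);p=W.reshape(-1,3)
p=p[np.hypot(p[:,0]-.554,p[:,1]-.2)<.075]
for lo,hi in((.095,.115),(.045,.053),(.019,.025),(.013,.025)):
    m=(p[:,2]>lo)&(p[:,2]<hi)
    if m.sum()>5:print(lo,hi,rect(p[m]),np.median(p[m],0))
```

```text
t 3.6 pos [0.5216 0.1808 0.231 ] yaw 2.76 tilt [-6.e-04  0.e+00 -1.e+00] 
 shift units [ 0.832 -0.439  0.025] turn units [-0.     0.004  0.033] F [ 0.1  -0.1   0.25] T [0.   0.01 0.04] open 0.0854
0.095 0.115 (array([555.9, 200.3]), array([35.4, 25.7]), 2.35, 1115) [0.55691516 0.19992639 0.10623306]
0.045 0.053 (array([560.6, 198.6]), array([41. , 30.8]), 72.62, 225) [0.55986052 0.18577009 0.04786511]
0.019 0.025 (array([556.4, 199. ]), array([83.6, 83.1]), 2.75, 1280) [0.56898552 0.19121967 0.02228072]
0.013 0.025 (array([555.7, 200.1]), array([87.2, 88.5]), 2.73, 3388) [0.56549784 0.19758405 0.01784239]
```

View pics/w1.png

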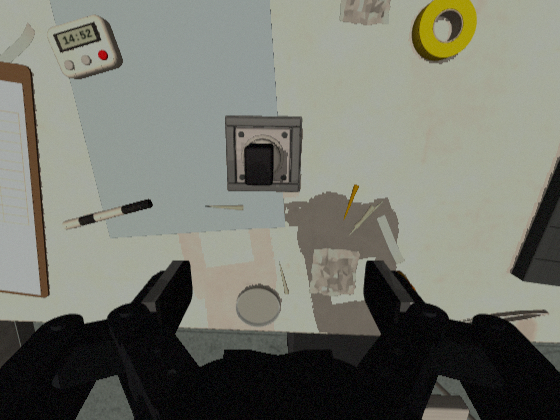

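The wrist view shows the jig in its stand at about (262,155). The handle's long side runs vertically in the image (world x), so the fingers close across its 26 mm width.

drive_tool --steps '[{"translation": [0.44,-0.22,0],"angular": [0,0,0.02],"gripper": 1},{"translation": [0.43,-0.22,0.3],"angular": [0,0,0],"gripper": 1},{"translation": [0,0,0.7],"angular": [0,0,0],"gripper": 1},{"translation": [0,0,0.7],"angular": [0,0,0],"gripper": 1},{"translation": [0,0,0.7],"angular": [0,0,0],"gripper": 1},{"translation": [0,0,0.5],"angular": [0,0,0],"gripper": 1},{"translation": [0,0,0.3],"angular": [0,0,0],"gripper": 1},{"translation": [0,0,0],"angular": [0,0,0],"gripper": 1}]'

```text
t: 4.65
tool_pos: [0.5558, 0.198, 0.1026]
tool_rot: [3.141, 0.064, -0.002]
contact_force: [0.9, 0.4, -0.1]
opening: 0.0851
grip_force: 0.0
```

Run:
```python
from h import *;from station import ctrl
delta(ctrl.get_obs(),[.5555,.2,.066],2.6)
```

```text
t 4.65 pos [0.5558 0.198  0.1026] yaw 2.33 tilt [-1.4e-03 -4.0e-04 -1.0e+00] 
 shift units [-0.003 -0.05   0.915] turn units [ 0.002  0.01  -0.033] F [ 0.93  0.44 -0.07] T [0.05 0.02 0.01] open 0.0851
```

drive_tool --steps '[{"translation": [0,-0.05,0.5],"angular": [0,0,-0.03],"gripper": 1},{"translation": [0,0,0.4],"angular": [0,0,0],"gripper": 1},{"translation": [0,0,0],"angular": [0,0,0],"gripper": 1},{"translation": [0,0,0],"angular": [0,0,0],"gripper": 0},{"translation": [0,0,0],"angular": [0,0,0],"gripper": 0},{"translation": [0,0,0],"angular": [0,0,0],"gripper": 0},{"translation": [0,0,0],"angular": [0,0,0],"gripper": 0},{"translation": [0,0,0],"angular": [0,0,0],"gripper": 0}]'

```text
t: 5.65
tool_pos: [0.5564, 0.2004, 0.0679]
tool_rot: [-3.141, -0.071, -0.002]
contact_force: [0.8, -0.4, 1.5]
opening: 0.0256
grip_force: 62.6
```

Run:
```python
from h import *;from station import ctrl
delta(ctrl.get_obs(),[.5555,.2,.066],2.6);print(ctrl.get_obs()["grip_force"])
```

```text
t 5.65 pos [0.5564 0.2004 0.0679] yaw 2.58 tilt [ 1.e-03  1.e-04 -1.e+00] 
 shift units [-0.023  0.009  0.047] turn units [-0.001 -0.007 -0.002] F [ 0.77 -0.36  1.49] T [-0.01  0.    0.06] open 0.0256
62.57452726364136
```

drive_tool --steps '[{"translation": [0,0,-0.1],"angular": [0,0,0],"gripper": 0},{"translation": [0,0,-0.2],"angular": [0,0,0],"gripper": 0},{"translation": [0,0,-0.4],"angular": [0,0,0],"gripper": 0},{"translation": [0,0,-0.5],"angular": [0,0,0],"gripper": 0},{"translation": [0,0,-0.5],"angular": [0,0,0],"gripper": 0},{"translation": [0,0,-0.5],"angular": [0,0,0],"gripper": 0},{"translation": [0,0,-0.3],"angular": [0,0,0],"gripper": 0},{"translation": [0,0,0],"angular": [0,0,0],"gripper": 0}]'

```text
t: 6.65
tool_pos: [0.5568, 0.2006, 0.169]
tool_rot: [-3.14, -0.071, -0.004]
contact_force: [0.9, -0.0, -2.9]
opening: 0.0249
grip_force: 62.2
```

Run:
```python
from h import *;from station import ctrl
a=np.radians(-5.9);c=np.array([.5237,-.2153]);s=c-.090*np.array([np.cos(a),np.sin(a)]);print(s)
delta(ctrl.get_obs(),[s[0],s[1],.166],-5.9)
i=ctrl.get_image("side");np.savez("s2.npz",**i);cv2.imwrite("pics/s2.png",cv2.resize(i["color"][100:260,200:360,::-1],(640,640)[:2],interpolation=3)[:600])
```

```text
[ 0.43417675 -0.20604867]
t 6.65 pos [0.5568 0.2006 0.169 ] yaw 2.58 tilt [ 2.7e-03  6.0e-04 -1.0e+00] 
 shift units [-3.521 10.017  0.06 ] turn units [-0.005 -0.019  1.06 ] F [ 0.89 -0.01 -2.86] T [-0.02 -0.06  0.01] open 0.0249
```

View pics/s2.png

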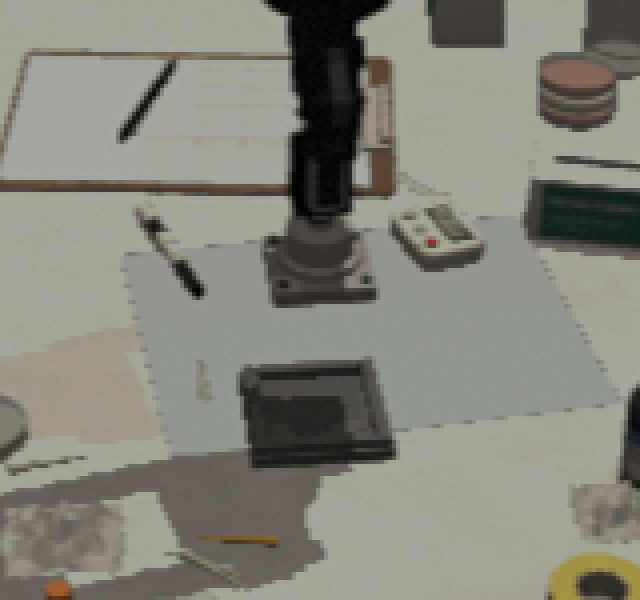

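The side view shows the jig hanging level in the gripper at about (320,270), with the handle out and the empty stand below it.

drive_tool --steps '[{"translation": [0,0,0],"angular": [0,0,0.3],"gripper": 0},{"translation": [0,0,0],"angular": [0,0,0.5],"gripper": 0},{"translation": [0,0,0],"angular": [0,0,0.26],"gripper": 0},{"translation": [-0.1,0.4,0],"angular": [0,0,0],"gripper": 0},{"translation": [-0.15,0.7,0],"angular": [0,0,0],"gripper": 0},{"translation": [-0.15,0.8,0],"angular": [0,0,0],"gripper": 0},{"translation": [-0.15,0.8,0],"angular": [0,0,0],"gripper": 0},{"translation": [-0.15,0.8,0],"angular": [0,0,0],"gripper": 0}]'

```text
t: 7.7
tool_pos: [0.5128, 0.0623, 0.167]
tool_rot: [3.137, -0.161, -0.001]
contact_force: [-0.5, -0.4, -2.5]
opening: 0.0253
grip_force: 62.2
```

drive_tool --steps '[{"translation": [-0.2,0.8,0],"angular": [0,0,0],"gripper": 0},{"translation": [-0.2,0.8,0],"angular": [0,0,0],"gripper": 0},{"translation": [-0.2,0.8,0],"angular": [0,0,0],"gripper": 0},{"translation": [-0.2,0.8,0],"angular": [0,0,0],"gripper": 0},{"translation": [-0.2,0.8,0],"angular": [0,0,0],"gripper": 0},{"translation": [-0.1,0.8,0],"angular": [0,0,0],"gripper": 0},{"translation": [0,0.6,0],"angular": [0,0,0],"gripper": 0},{"translation": [0,0.4,0],"angular": [0,0,0],"gripper": 0}]'

```text
t: 8.7
tool_pos: [0.4453, -0.1635, 0.1671]
tool_rot: [3.137, -0.163, -0.001]
contact_force: [0.5, -0.3, -3.6]
opening: 0.0256
grip_force: 62.2
```

drive_tool --steps '[{"translation": [0,0,0],"angular": [0,0,0],"gripper": 0},{"translation": [0,0,0],"angular": [0,0,0],"gripper": 0}]'

```text
t: 8.95
tool_pos: [0.4461, -0.1617, 0.1671]
tool_rot: [-3.137, 0.161, 0.001]
contact_force: [-0.4, 0.1, -3.1]
opening: 0.0254
grip_force: 62.2
```

Run:
```python
from h import *;from station import ctrl
o=ctrl.get_obs();delta(o,[.4342,-.2060,.166],-5.9)
for n in("wrist","side"):
    i=ctrl.get_image(n);np.savez(n+"3.npz",**i);cv2.imwrite(f"pics/{n}3.png",i["color"][:,:,::-1])
W=cloud(i)[240:400,150:400];print("plate",rect(W[(W[...,2]>.02)&(W[...,2]<.031)]))
W=W.reshape(-1,3);m=(W[:,2]>.0325)&(W[:,2]<.045)&(W[:,0]>.6);print("bar",rect(W[m]))
m=(np.hypot(W[:,0]-o["tool_pos"][0],W[:,1]-o["tool_pos"][1])<.06)
for lo,hi in((.105,.128),(.116,.128),(.135,.155)):
    k=m&(W[:,2]>lo)&(W[:,2]<hi);print(lo,hi,rect(W[k]),np.median(W[k,2]))
```

```text
t 8.95 pos [ 0.4461 -0.1617  0.1671] yaw -5.87 tilt [-3.e-04  7.e-04 -1.e+00] 
 shift units [-0.182  1.132  0.028] turn units [-0.004  0.003  0.003] F [-0.37  0.11 -3.13] T [ 0.04  0.02 -0.04] open 0.0254
plate (array([ 559.2, -128.5]), array([341.3, 307.2]), 1.29, 5930)
bar (array([ 676. , -210.1]), array([106.9, 122.5]), 0.55, 379)
0.105 0.128 (array([ 442.6, -163.3]), array([63.9, 64.1]), 83.54, 626) 0.12086171627699059
0.116 0.128 (array([ 442.6, -163.3]), array([63.9, 64. ]), 83.53, 544) 0.12125002315749636
0.135 0.155 (array([ 442.8, -169.4]), array([29.1, 39.6]), 87.7, 275) 0.14595376374798982
```

View pics/side3.png

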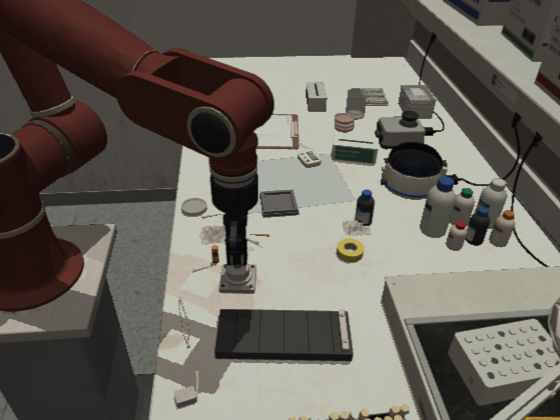

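The side view shows the jig hanging at (238,275), near the plain end of the plate at (220,333), with the bar at (340,330). I'll cross-check the plate pose with the wrist camera depth.

Run:
```python
from h import *
i=np.load("wrist3.npz");W=cloud(i);ok=~np.isnan(W[...,2])
box=(W[...,0]>.36)&(W[...,0]<.68)&(W[...,1]>-.32)&(W[...,1]<-.1)
def big(m):
    n,l,s,c=cv2.connectedComponentsWithStats(m.astype(np.uint8));k=1+np.argmax(s[1:,4]);return l==k
m=big(box&(W[...,2]>.019)&(W[...,2]<.031));print("wrist plate",rect(W[m]),np.median(W[m],0))
m=big(box&(W[...,2]>.0315)&(W[...,2]<.045));print("bar",rect(W[m]))
```

```text
wrist plate (array([ 507.3, -212.9]), array([100. , 209.7]), 84.15, 22666) [ 0.53402629 -0.21873067  0.02547357]Traceback (most recent call last):
  File "<stdin>", line 7, in <module>
  File "<stdin>", line 5, in big
    return _wrapfunc(a, 'argmax', axis=axis, out=out, **kwds)
    return bound(*args, **kwds)
ValueError: attempt to get argmax of an empty sequence
```

View pics/wrist3.png

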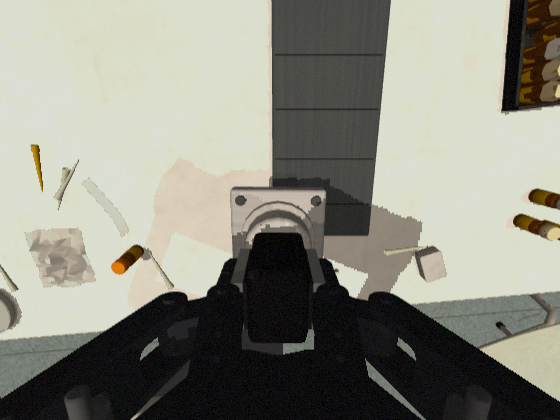

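The wrist view shows the foot at about (278,215), just beside the plain end of the plate, whose edge is at row 235, columns 275–370. The two cameras agree once the side camera's bias is removed, so the TCP start target is (0.4377, -0.2047).

drive_tool --steps '[{"translation": [0,0.3,0],"angular": [0,0,0],"gripper": 0},{"translation": [-0.1,0.5,0],"angular": [0,0,0],"gripper": 0},{"translation": [0,0.3,0.1],"angular": [0,0,0],"gripper": 0},{"translation": [0,0,0.4],"angular": [0,0,0],"gripper": 0},{"translation": [0,0,0.5],"angular": [0,0,0],"gripper": 0},{"translation": [0,0,0.4],"angular": [0,0,0],"gripper": 0},{"translation": [0,0,0.3],"angular": [0,0,0],"gripper": 0},{"translation": [0,0,0],"angular": [0,0,0],"gripper": 0}]'

```text
t: 10.05
tool_pos: [0.4369, -0.2049, 0.0978]
tool_rot: [-3.136, 0.161, 0.004]
contact_force: [-0.1, 0.3, -2.5]
opening: 0.0251
grip_force: 62.2
```

Run:
```python
from h import *;from station import ctrl
o=ctrl.get_obs();delta(o,[.4377,-.2047,.083],-5.87)
i=ctrl.get_image("side");np.savez("side4.npz",**i);W=cloud(i)[200:400,150:400].reshape(-1,3)
m=(np.hypot(W[:,0]-o["tool_pos"][0],W[:,1]-o["tool_pos"][1])<.06)&(W[:,2]>.034)&(W[:,2]<.047);print("foot",rect(W[m]),np.median(W[m,2]),o["tool_pos"])
```

```text
t 10.05 pos [ 0.4369 -0.2049  0.0978] yaw -5.88 tilt [-0.0023  0.0016 -1.    ] 
 shift units [ 0.019 -0.007  0.371] turn units [-0.01   0.017 -0.002] F [-0.06  0.25 -2.53] T [-0.06 -0.04  0.04] open 0.0251
foot (array([ 443.5, -228.5]), array([78.8, 38.3]), 31.69, 75) 0.04433988271043845 [ 0.43694215 -0.20491027  0.09782699]
```

drive_tool --steps '[{"translation": [0.02,0,0.15],"angular": [0,0,0],"gripper": 0},{"translation": [0,0,0.1],"angular": [-0.01,0.015,0],"gripper": 0},{"translation": [0,0,0.05],"angular": [0,0,0],"gripper": 0},{"translation": [0,0,0],"angular": [0,0,0],"gripper": 0}]'

```text
t: 10.6
tool_pos: [0.4384, -0.2057, 0.0872]
tool_rot: [3.136, -0.162, 0.003]
contact_force: [1.2, -0.5, -3.4]
opening: 0.0256
grip_force: 62.2
```

```bash
cat > m.py <<'E'
from h import *;from station import ctrl
import sys
o=ctrl.get_obs();delta(o,[float(v) for v in sys.argv[1:4]],-5.87)
i=ctrl.get_image("side");W=cloud(i)[200:400,150:400].reshape(-1,3)
r=np.hypot(W[:,0]-o["tool_pos"][0],W[:,1]-o["tool_pos"][1])<.055
m=r&(W[:,2]>.0335)&(W[:,2]<.0445);z=np.median(W[m,2]) if m.sum()>60 else 0
m=r&(W[:,2]>.0325)&(W[:,2]<.046);print("foot",rect(W[m]),"topz",np.median(W[m,2]))
cx,cy=rect(W[m])[0];a=np.radians(-5.85);d=np.array([cx-523.7,cy+215.3]);u=np.array([np.cos(a),np.sin(a)]);print("foot in plate frame x,y",d@u,d@[-u[1],u[0]])
cv2.imwrite(sys.argv[4],cv2.resize(i["color"][210:380,160:387,::-1],(800,600),interpolation=2))
E
python3 m.py .4377 -.2047 .083 pics/s5.png
```

```text
t 10.6 pos [ 0.4384 -0.2057  0.0872] yaw -5.9 tilt [ 0.0018 -0.0015 -1.    ] 
 shift units [-0.02  -0.022  0.105] turn units [ 0.009 -0.014 -0.004] F [ 1.17 -0.49 -3.36] T [ 0.04 -0.03  0.03] open 0.0256
foot (array([ 435. , -206.5]), array([65.7, 64.7]), 85.08, 552) topz 0.0407227187030538
foot in plate frame x,y -89.13499818526164 -0.2865283815177366
```

drive_tool --steps '[{"translation": [-0.03,-0.01,0.03],"angular": [0,0,0],"gripper": 0},{"translation": [0,0,0.04],"angular": [0,0,0],"gripper": 0},{"translation": [0,0,0.04],"angular": [0,0,0],"gripper": 0},{"translation": [0,0,0.04],"angular": [0,0,0],"gripper": 0},{"translation": [0,0,0.04],"angular": [0,0,0],"gripper": 0},{"translation": [0,0,0],"angular": [0,0,0],"gripper": 0}]'

```text
t: 11.4
tool_pos: [0.4375, -0.2053, 0.0801]
tool_rot: [3.136, -0.162, 0.003]
contact_force: [-2.2, 0.5, 4.0]
opening: 0.0255
grip_force: 63.0
```

```bash
python3 m.py .4377 -.2047 .0771 pics/s6.png
```

```text
t 11.4 pos [ 0.4375 -0.2053  0.0801] yaw -5.9 tilt [ 0.002  -0.0017 -1.    ] 
 shift units [ 0.004 -0.015  0.076] turn units [ 0.011 -0.016 -0.003] F [-2.24  0.53  3.98] T [0.35 0.53 0.04] open 0.0255
foot (array([ 433.9, -206.1]), array([68.8, 64.1]), 84.21, 603) topz 0.03736307185213856
foot in plate frame x,y -90.27003932351758 -0.000728426187597897
```

drive_tool --steps '[{"translation": [0,0,0.02],"angular": [0.01,-0.015,0],"gripper": 0},{"translation": [0,0,0.03],"angular": [0,0,0],"gripper": 0},{"translation": [0,0,0.025],"angular": [0,0,0],"gripper": 0},{"translation": [0,0,0],"angular": [0,0,0],"gripper": 0},{"translation": [0,0,0],"angular": [0,0,0],"gripper": 0}]'

```text
t: 12.08
tool_pos: [0.4375, -0.2053, 0.077]
tool_rot: [3.137, -0.162, 0.0]
contact_force: [-4.1, 1.3, 6.2]
opening: 0.0255
grip_force: 63.3
```

```bash
python3 m.py .4377 -.2047 .0771 pics/s7.png
```

```text
t 12.07 pos [ 0.4375 -0.2053  0.077 ] yaw -5.89 tilt [ 2.e-04 -3.e-04 -1.e+00] 
 shift units [ 0.003 -0.016 -0.002] turn units [ 0.002 -0.002 -0.003] F [-4.15  1.34  6.2 ] T [0.29 0.56 0.07] open 0.0255
foot (array([ 433.8, -205.9]), array([66. , 64.2]), 84.05, 597) topz 0.03766513333618541
foot in plate frame x,y -90.3899034288527 0.18803755658523394
```

View pics/s7.png

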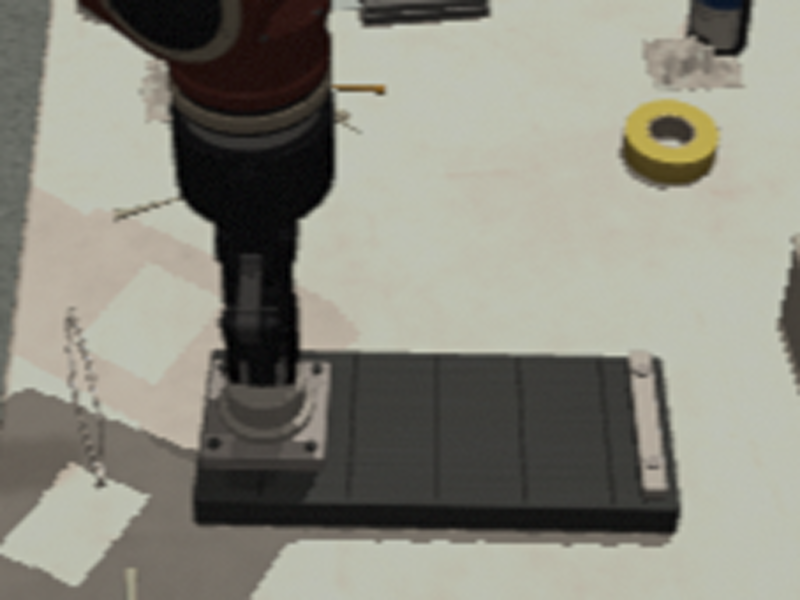

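The side view shows the foot flat at the plain end of the plate, about (265,415), centred across it, with the stop bar at (648,420). Vertical force is 6.2 N, so the handle is about half pressed, and I'm starting the slide.

drive_tool --steps '[{"translation": [0.03,0,0],"angular": [0,0,0],"gripper": 0},{"translation": [0.06,0,0],"angular": [0,0,0],"gripper": 0},{"translation": [0.08,0,0],"angular": [0,0,0],"gripper": 0},{"translation": [0.08,0,0],"angular": [0,0,0],"gripper": 0},{"translation": [0.08,0,0],"angular": [0,0,0],"gripper": 0},{"translation": [0.08,0,0],"angular": [0,0,0],"gripper": 0}]'

```text
t: 12.88
tool_pos: [0.4535, -0.2073, 0.077]
tool_rot: [3.136, -0.161, -0.001]
contact_force: [-5.1, 0.3, 6.0]
opening: 0.0253
grip_force: 63.3
```

```bash
cat > p.py <<'E'
from h import *;from station import ctrl
a=np.radians(-5.85);u=np.array([np.cos(a),np.sin(a)])
o=ctrl.get_obs();e=np.array([.4375,-.2053])+.1634*u;delta(o,[*e,.0771],-5.87)
d=o["tool_pos"][:2]-[.4375,-.2053];print("travel,side",d@u*1e3,d@[-u[1],u[0]]*1e3)
E
python3 p.py
```

```text
t 12.88 pos [ 0.4535 -0.2073  0.077 ] yaw -5.89 tilt [-8.e-04 -9.e-04 -1.e+00] 
 shift units [ 3.681 -0.012 -0.006] turn units [ 0.007  0.005 -0.003] F [-5.1   0.27  6.02] T [0.14 0.79 0.06] open 0.0253
travel,side 16.151247026303402 -0.37915967223727554
```

drive_tool --steps '[{"translation": [0.08,-0.005,0],"angular": [0,0,0],"gripper": 0},{"translation": [0.08,-0.005,0],"angular": [0,0,0],"gripper": 0},{"translation": [0.08,0,0],"angular": [0,0,0],"gripper": 0},{"translation": [0.08,0,0],"angular": [0,0,0],"gripper": 0},{"translation": [0.08,0,0],"angular": [0,0,0],"gripper": 0},{"translation": [0.08,0,0],"angular": [0,0,0],"gripper": 0},{"translation": [0.08,0,0],"angular": [0,0,0],"gripper": 0},{"translation": [0.08,0,0],"angular": [0,0,0],"gripper": 0}]'

```text
t: 13.88
tool_pos: [0.479, -0.2095, 0.0769]
tool_rot: [3.137, -0.161, -0.001]
contact_force: [-4.7, 0.5, 6.3]
opening: 0.0254
grip_force: 63.3
```

```bash
python3 p.py
```

```text
t 13.88 pos [ 0.479  -0.2095  0.0769] yaw -5.89 tilt [-9.e-04 -8.e-04 -1.e+00] 
 shift units [ 3.042e+00 -1.000e-03 -7.000e-03] turn units [ 0.006  0.006 -0.003] F [-4.72  0.47  6.29] T [0.12 0.74 0.06] open 0.0254
travel,side 41.70223380390495 0.035299655822016926
```

drive_tool --steps '[{"translation": [0.08,0,0],"angular": [0,0,0],"gripper": 0},{"translation": [0.08,0,0],"angular": [0,0,0],"gripper": 0},{"translation": [0.08,0,0],"angular": [0,0,0],"gripper": 0},{"translation": [0.08,0,0],"angular": [0,0,0],"gripper": 0},{"translation": [0.08,0,0],"angular": [0,0,0],"gripper": 0},{"translation": [0.08,0,0],"angular": [0,0,0],"gripper": 0},{"translation": [0.08,0,0],"angular": [0,0,0],"gripper": 0},{"translation": [0.08,0,0],"angular": [0,0,0],"gripper": 0}]'

```text
t: 14.88
tool_pos: [0.5044, -0.2121, 0.0769]
tool_rot: [3.137, -0.161, -0.001]
contact_force: [-4.9, 0.7, 6.9]
opening: 0.0251
grip_force: 63.3
```

drive_tool --steps '[{"translation": [0.08,0,0],"angular": [0,0,0],"gripper": 0},{"translation": [0.08,0,0],"angular": [0,0,0],"gripper": 0},{"translation": [0.08,0,0],"angular": [0,0,0],"gripper": 0},{"translation": [0.08,0,0],"angular": [0,0,0],"gripper": 0},{"translation": [0.08,0,0],"angular": [0,0,0],"gripper": 0},{"translation": [0.08,0,0],"angular": [0,0,0],"gripper": 0},{"translation": [0.08,0,0],"angular": [0,0,0],"gripper": 0},{"translation": [0.08,0,0],"angular": [0,0,0],"gripper": 0}]'

```text
t: 15.88
tool_pos: [0.5298, -0.2147, 0.0769]
tool_rot: [3.137, -0.161, -0.002]
contact_force: [-5.2, -0.5, 6.7]
opening: 0.0253
grip_force: 63.3
```

```bash
python3 p.py
```

```text
t 15.88 pos [ 0.5298 -0.2147  0.0769] yaw -5.89 tilt [-1.e-03 -7.e-04 -1.e+00] 
 shift units [ 1.764e+00 -1.000e-03 -7.000e-03] turn units [ 0.005  0.007 -0.003] F [-5.25 -0.52  6.72] T [ 0.15  0.83 -0.03] open 0.0253
travel,side 92.82886183067208 0.01604927331058835
```

drive_tool --steps '[{"translation": [0.08,0,0],"angular": [0,0,0],"gripper": 0},{"translation": [0.08,0,0],"angular": [0,0,0],"gripper": 0},{"translation": [0.08,0,0],"angular": [0,0,0],"gripper": 0},{"translation": [0.08,0,0],"angular": [0,0,0],"gripper": 0},{"translation": [0.08,0,0],"angular": [0,0,0],"gripper": 0},{"translation": [0.08,0,0],"angular": [0,0,0],"gripper": 0},{"translation": [0.08,0,0],"angular": [0,0,0],"gripper": 0},{"translation": [0.08,0,0],"angular": [0,0,0],"gripper": 0}]'

```text
t: 16.88
tool_pos: [0.5553, -0.2174, 0.0769]
tool_rot: [3.137, -0.162, -0.002]
contact_force: [-4.5, 0.1, 6.5]
opening: 0.0256
grip_force: 63.3
```

drive_tool --steps '[{"translation": [0.08,0,0],"angular": [0,0,0],"gripper": 0},{"translation": [0.08,0,0],"angular": [0,0,0],"gripper": 0},{"translation": [0.08,0,0],"angular": [0,0,0],"gripper": 0},{"translation": [0.08,0,0],"angular": [0,0,0],"gripper": 0},{"translation": [0.08,0,0],"angular": [0,0,0],"gripper": 0},{"translation": [0.08,0,0],"angular": [0,0,0],"gripper": 0},{"translation": [0.08,0,0],"angular": [0,0,0],"gripper": 0},{"translation": [0.08,0,0],"angular": [0,0,0],"gripper": 0}]'

```text
t: 17.88
tool_pos: [0.5807, -0.22, 0.0769]
tool_rot: [3.137, -0.162, -0.002]
contact_force: [-4.8, 0.3, 6.7]
opening: 0.0254
grip_force: 63.3
```

drive_tool --steps '[{"translation": [0.07,0,0],"angular": [0,0,0],"gripper": 0},{"translation": [0.06,0,0],"angular": [0,0,0],"gripper": 0},{"translation": [0.05,0,0],"angular": [0,0,0],"gripper": 0},{"translation": [0.05,0,0],"angular": [0,0,0],"gripper": 0},{"translation": [0.05,0,0],"angular": [0,0,0],"gripper": 0},{"translation": [0.05,0,0],"angular": [0,0,0],"gripper": 0},{"translation": [0.05,0,0],"angular": [0,0,0],"gripper": 0}]'

```text
t: 18.75
tool_pos: [0.5958, -0.2215, 0.0769]
tool_rot: [3.137, -0.162, -0.002]
contact_force: [-4.8, -0.5, 6.3]
opening: 0.0253
grip_force: 63.3
```

```bash
python3 p.py;python3 m.py 0 0 0 pics/s8.png | tail -2
```

```text
t 18.75 pos [ 0.5958 -0.2215  0.0769] yaw -5.9 tilt [-1.1e-03 -6.0e-04 -1.0e+00] 
 shift units [ 0.107 -0.001 -0.005] turn units [ 0.005  0.007 -0.004] F [-4.79 -0.51  6.35] T [0.19 0.88 0.04] open 0.0253
travel,side 159.13816946827578 -0.02380649926857319
foot (array([ 599.9, -222.4]), array([82.2, 80.1]), 84.94, 825) topz 0.03683706416217942
foot in plate frame x,y 76.52682483838834 0.7036193250745523
```

Still friction only; about 4 mm should remain. I'll creep until the force rises.

drive_tool --steps '[{"translation": [0.03,0,0],"angular": [0,0,0],"gripper": 0},{"translation": [0.03,0,0],"angular": [0,0,0],"gripper": 0},{"translation": [0.02,0,0],"angular": [0,0,0],"gripper": 0}]'

```text
t: 19.18
tool_pos: [0.599, -0.2219, 0.0769]
tool_rot: [3.137, -0.162, -0.002]
contact_force: [-5.4, 0.3, 5.7]
opening: 0.0252
grip_force: 63.3
```

drive_tool --steps '[{"translation": [0.02,0,0],"angular": [0,0,0],"gripper": 0},{"translation": [0.01,0,0],"angular": [0,0,0],"gripper": 0}]'

```text
t: 19.42
tool_pos: [0.5998, -0.222, 0.0768]
tool_rot: [3.137, -0.161, -0.003]
contact_force: [-6.5, 0.7, 5.4]
opening: 0.0255
grip_force: 63.3
```

```bash
python3 p.py
```

```text
t 19.43 pos [ 0.5998 -0.222   0.0768] yaw -5.89 tilt [-2.2e-03 -5.0e-04 -1.0e+00] 
 shift units [ 0.007 -0.001 -0.009] turn units [ 0.005  0.015 -0.003] F [-6.47  0.72  5.41] T [0.09 1.07 0.05] open 0.0255
travel,side 163.12029492210357 -0.05289512859184988
```

drive_tool --steps '[{"translation": [0.01,0,0],"angular": [0,0,0],"gripper": 0},{"translation": [0.01,0,0],"angular": [0,0,0],"gripper": 0}]'

```text
t: 19.68
tool_pos: [0.5999, -0.222, 0.0765]
tool_rot: [3.137, -0.161, -0.006]
contact_force: [-7.7, -0.5, 5.8]
opening: 0.0253
grip_force: 63.4
```

```bash
python3 p.py;python3 m.py 0 0 0 pics/s9.png | tail -2
```

```text
t 19.68 pos [ 0.5999 -0.222   0.0765] yaw -5.89 tilt [-3.9e-03 -2.0e-04 -1.0e+00] 
 shift units [ 0.003 -0.001 -0.016] turn units [ 0.004  0.027 -0.002] F [-7.65 -0.55  5.81] T [0.13 1.43 0.03] open 0.0253
travel,side 163.26837782316534 -0.03883689025513011
foot (array([ 601.9, -223.5]), array([87.8, 75.9]), 84.33, 828) topz 0.036920419668741
foot in plate frame x,y 78.62852602328635 -0.18680311927324109
```

View pics/s9.png

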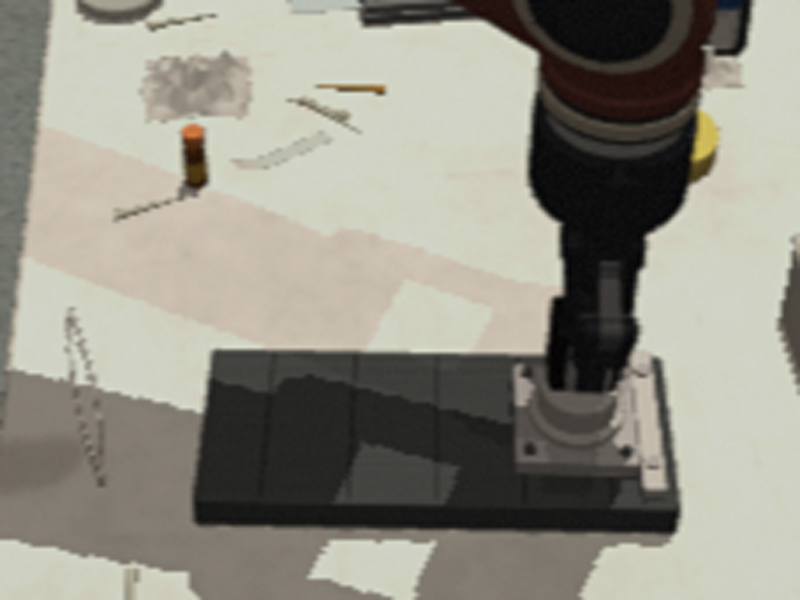

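The side view shows the foot at (575,420), up against the stop bar at (648,420) and centred on the plate. The TCP has stopped advancing and the force has risen, so I'm lifting.

drive_tool --steps '[{"translation": [0,0,-0.08],"angular": [0,0,0],"gripper": 0},{"translation": [-0.01,0,-0.1],"angular": [0,0,0],"gripper": 0},{"translation": [0,0,-0.25],"angular": [0,0,0],"gripper": 0},{"translation": [0,0,-0.45],"angular": [0,0,0],"gripper": 0},{"translation": [0,0,-0.5],"angular": [0,0,0],"gripper": 0},{"translation": [0,0,-0.5],"angular": [0,0,0],"gripper": 0},{"translation": [0,0,-0.4],"angular": [0,0,0],"gripper": 0},{"translation": [0,0,-0.25],"angular": [0,0,0],"gripper": 0}]'

```text
t: 20.72
tool_pos: [0.6014, -0.2219, 0.1798]
tool_rot: [3.137, -0.162, 0.003]
contact_force: [0.4, 0.2, -3.5]
opening: 0.025
grip_force: 62.1
```

drive_tool --steps '[{"translation": [0,0,0],"angular": [0,0,0],"gripper": 0},{"translation": [0,0,0],"angular": [0,0,0],"gripper": 0},{"translation": [0,0,0],"angular": [0,0,0],"gripper": 0}]'

```text
t: 21.1
tool_pos: [0.6003, -0.2214, 0.1766]
tool_rot: [-3.137, 0.162, 0.003]
contact_force: [0.1, 0.6, -3.6]
opening: 0.0255
grip_force: 62.2
```

Run:
```python
from h import *;from station import ctrl
o=ctrl.get_obs();delta(o,[.5999,-.222,.183],-5.87);print(o["grip_force"],o["dq"])
i=ctrl.get_image("side");W=cloud(i).reshape(-1,3)
r=(np.hypot(W[:,0]-o["tool_pos"][0],W[:,1]-o["tool_pos"][1])<.055)&(abs(W[:,2]-(o["tool_pos"][2]-.046))<.004)
A=np.c_[W[r,:2]-W[r,:2].mean(0),np.ones(r.sum())];print("foot top plane slopes,z",np.linalg.lstsq(A,W[r,2],rcond=None)[0],rect(W[r]))
```

```text
t 21.1 pos [ 0.6003 -0.2214  0.1766] yaw -5.9 tilt [-1.8e-03  9.0e-04 -1.0e+00] 
 shift units [-0.01   0.016 -0.159] turn units [-0.005  0.014 -0.004] F [ 0.07  0.56 -3.61] T [-0.    0.   -0.01] open 0.0255
62.16767907142639 [-1.57262837e-04  8.76969133e-04 -4.37237369e-03  3.90642085e-04
 -3.50759672e-05 -1.38477830e-03]
foot top plane slopes,z [0.00141349 0.00561023 0.13053963] (array([ 596.4, -222.4]), array([65.4, 64. ]), 83.06, 513)
```

Level; I'll raise it another 6 mm to reach 10 cm and let it settle.

drive_tool --steps '[{"translation": [0,0,-0.08],"angular": [0,0,0],"gripper": 0},{"translation": [0,0,-0.08],"angular": [0,0.01,0],"gripper": 0},{"translation": [0,0,0],"angular": [0,0,0],"gripper": 0},{"translation": [0,0,0],"angular": [0,0,0],"gripper": 0},{"translation": [0,0,0],"angular": [0,0,0],"gripper": 0},{"translation": [0,0,0],"angular": [0,0,0],"gripper": 0},{"translation": [0,0,0],"angular": [0,0,0],"gripper": 0},{"translation": [0,0,0],"angular": [0,0,0],"gripper": 0}]'

```text
t: 22.15
tool_pos: [0.6009, -0.2217, 0.1843]
tool_rot: [3.137, -0.162, 0.002]
contact_force: [0.2, -0.0, -3.4]
opening: 0.0256
grip_force: 62.2
```

Run:
```python
from h import *;from station import ctrl
o=ctrl.get_obs();delta(o,[.5999,-.222,.183],-5.87);print(o["grip_force"],np.abs(o["dq"]).max())
if abs(o["tool_pos"][2]-.183)<.004 and o["grip_force"]>50: print(ctrl.finish_job())
```

```text
t 22.15 pos [ 0.6009 -0.2217  0.1843] yaw -5.9 tilt [ 1.3e-03 -1.0e-04 -1.0e+00] 
 shift units [-0.024  0.011  0.031] turn units [-0.    -0.009 -0.003] F [ 0.15 -0.04 -3.38] T [-0.02 -0.04  0.  ] open 0.0256
62.1670925617218 0.0013444382922106345
the job is handed in; nothing more can be done
None
```

The job is handed in at 22 s: the jig went from the plain end of the plate to the stop bar in one half-pressed pass (vertical force about 5.4–6.9 N), was lifted straight up, and is held level and still about 10 cm above the plate.

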